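# Stack the third tube and unlock the soldering turntable

### The job

Get this three-tube bundle ready for soldering: pick up the spare copper tube that matches the two lying side by side in the groove of the pale block on the turntable, and lay it (do not drop it) lengthwise on top of them, saddled in the gap between the two, its ends about level with theirs. Then take the black knob of the index plunger at the turntable's rim, pull it straight back as far as it goes so that its pin is clear of the hole in the rim, and finish while still holding it back like that, so that I can turn the table. Leave the bundle lying as stacked and the other tools and the thin tube where they are.

Things in the scene. Friction and masses are not known exactly. Their poses are not given: they have to be found in the camera images.
- tube_center (a point): spare copper tube to stack: open-ended, 28 mm diameter, 110 mm long, about 0.12 kg; this point is its centre, x along the tube. It lies level in one of two like wooden rests (112 x 56 mm base 8 mm thick, V-shaped saddles 44 mm either side of the middle; the middle 70 mm of the tube is free for the fingers), its centre 30 mm above the bench.
- tube: the same spare tube as a body (same origin and axes as tube_center)
- low_a: one of the two copper tubes (28 mm diameter, 110 mm long, loose) already lying side by side in the block's groove; origin at its centre, x along the tube
- low_b: the other one of the two tubes in the groove; origin at its centre, x along the tube
- block: pale grooved block on the turntable, fixed: 100 mm long (x, along the groove), 89 mm wide, 24 mm high; origin at the centre of its underside, z up. Groove 57 mm wide, its floor 12 mm above the origin, walls 12 mm high. The low tubes' centres are 26 mm above the origin, 14 mm either side of the middle; a third tube saddled on them has its centre 50 mm above the origin, over the middle.
- turntable: steel soldering turntable, locked by its plunger and not turning in this job: plate of 110 mm radius, its top 70 mm above the bench, on a grey foot; origin at the foot's centre on the bench, z up. The index plunger sits in a grey bracket (36 mm wide, 78 mm high) at the rim, on the side of the turntable's own -y axis.
- knob: black knob of the index plunger; origin on its level axis, 60 mm above the bench, 175 mm from the turntable's axis when seated, at the middle of its round body (24 mm diameter, 26 mm long); outward it ends in a flange (32 mm diameter, 9 mm thick). Inward: a sleeve of 18 mm diameter, then the bracket, its face 33 mm from the origin. Axes as the turntable's: pull along -y, away from the turntable.
- plunger (a joint): how far the plunger is pulled back, m: 0 seated, 0.014 fully back against its stop. Sprung: about 5 N to start it, 11 N at the stop; it springs back home when let go. The pin reaches 10 mm into its rim hole when seated.
- seat (a point): mouth of the rim hole in which the pin is seated, on the turntable's rim, at the height of the plunger's axis; turntable's axes
- thin_tube: a thinner, longer copper tube (20 mm diameter, 140 mm) in the other wooden rest, not wanted; origin at its centre
- hammer: small ball-pane hammer with wooden handle, 240 mm, lying on the bench
- mallet: wooden mallet lying on the bench, 250 mm
- bench_block: square polished steel block, 75 x 75 x 22 mm
- flux_jar: small glass jar with steel lid, 52 mm diameter, 60 mm high
- tin: flat round aluminium tin, 66 mm diameter, 26 mm high
- tweezers: steel soldering tweezers with wooden grips, 130 mm, lying on the bench
Not all that is in view belongs to the job. Leave any blue look-alike of the tube alone. What is shaped like the low_b but blue is not meant.

How it is judged (in metres and radians):
On the way, in this order (a step that is already met when the one before it is completed fails the run):
1. the matching tube lies saddled in the gap on top of the two low tubes, let go and still (x of tube_center in the frame of block between -0.01 and 0.01 m and y of tube_center in the frame of block between -0.004 and 0.004 m and z of tube_center in the frame of block between 0.0471 and 0.0531 m and angle between the x axis of tube_center and the x axis of block, either way round below 0.08 rad and contact force between the fingers and tube below 0.05 N and x of low_a in the frame of block between -0.01 and 0.01 m and y of low_a in the frame of block between 0.0117 and 0.0167 m and z of each of low_a, low_b in the frame of block below 0.0285 m and x of low_b in the frame of block between -0.01 and 0.01 m and y of low_b in the frame of block between -0.0167 and -0.0117 m and linear speed of tube below 0.02 m/s), for 0.3 s.
2. the plunger is pulled fully back by the gripper (value of joint plunger above 0.012 m and contact force between the fingers and knob above 4 N), for 0.2 s.
At the end, for the whole second after the job is handed in: Gripper holds the knob (over 4 N), plunger at least 12 of 14 mm back, still. Matching tube untouched, at rest, saddled on the two low tubes: within 10 mm of the block's middle lengthwise, 4 mm across, 3 mm in height, 0.08 rad in line. Low tubes on the groove floor, within 10 mm of the middle (all of step 1 and all of step 2 and velocity of joint plunger between -0.01 and 0.01 m/s); the arm keeps its last pose, push and grip.
It fails at once if the tube is dropped (falls free from more than about 15 mm) (linear speed of tube above 0.55 m/s and contact force between the fingers and tube below 0.05 N).
It fails at once if another thing on the bench is shifted by more than 25 mm (distance of any of thin_tube, hammer, mallet, bench_block, flux_jar, tin, tweezers from where it was at the start of the episode above 0.025 m).
It also fails if it takes over 54 s, if anything falls off the work surface, if the arm or the gripper's body presses on something with over 40 N, if the wrist force passes 120 N, or if a joint passes its speed limit or range.

### The arm

A 7-joint arm with a two-finger parallel gripper is mounted at the origin on the work surface. World frame = base frame: x ahead of the robot, y to its left, z up, the work surface at z = 0. Lengths are in mm, angles in rad, forces in N, time in s.
With the tool pointing down it reaches from about 400 to 875 mm from the base axis. Payload 4.4 kg.
Tool frame: the origin (TCP) lies at the very end of the fingers, on their centre line; the grasp point (between the pads) lies 19 mm behind it (ctrl.pinch_z is the z of the grasp point in the tool frame, in mm); z points along the fingers, x is the direction in which the jaws open and shut, and the axes are right-handed (so a half turn about z gives the same grasp; the last joint's range is limited). The gripper opens to 85 mm and grips with 20 to 120 N. Pads are 22 mm wide; open, the fingers measure 114 mm over their backs; the gripper's body (76 mm by 85 mm) begins 54 mm behind the grasp point. The pads swing forward as they close: fully open they stand 13 mm farther back than shut.
Start: joints at [-0.066, 0.628, 0.038, 1.517, -0.027, 0.996, -0.02], TCP at [650.014, 0.027, 231.313] pointing down, gripper open.
Joint ranges: [-3.06, 3.06], [-0.37, 2.12], [-1.25, 1.32], [0.18, 2.47], [-1.1, 4.24], [0.23, 1.98], [-2.94, 2.94]. Speed limits (rad/s): [2.57, 2.57, 3.14, 3.14, 3.14, 3.14, 3.14].

### API

Orientations are given as [roll, pitch, yaw] about the fixed x, y, z axes, in that order (R = Rz(yaw) Ry(pitch) Rx(roll)).
In Python, from cell import sensors, get_image, order, ctrl gives the robot as it stands.
- The arm moves only by the tool arm_command, never from a script. Its argument "rows" is a list that holds one entry, the list of rows, each a list of 6 numbers: the shift along the tool's x, y, z in mm, then the turn, a rotation vector about the tool's x, y, z in degrees. A call has 1 to 20 rows; each row is the pose to reach, as a shift and turn from the pose commanded when the call began, along the tool's axes at that moment; what a row does not reach only later rows make up. A row lasts 1/12 s, in which the tool goes at most 41.7 mm and 7.16 degrees, less where a joint would pass 70% of its speed; a pose out of reach is approached as far as the arm can. A call with a gripper value outside its range is refused whole. "claw" is the opening, from -1 (shut) to 1 (fully open), set as the call begins (left out, the last holds). The fingers move at their own pace and stop on an object; the grip force is fixed at half the most. Time passes only in rows, so rows that repeat a pose let the fingers close. It gives the time, the measured TCP pose, the force and the opening at its end, in the units of the state.
- sensors.read_state(): the state, without advancing time (a new reading comes with each control period).
- get_image(name): name is "scene" or "side" or "wrist"; returns a dict with "pixels" (400x640x3 uint8, red, green, blue), "z_map" (400x640 float32, mm along the optical axis (not along the pixel's ray), 0 where there is no reading), "K" (3x3 intrinsics, pixels), "k1" (the pictures are not rectified: a ray, as slopes to the right and down, at radius r is drawn at 1 + k1 r^2 times it, then the intrinsics apply), "pose" (4x4, takes a point from camera to world coordinates). Camera axes: x right, y up, looking along -z (the intrinsics and any distortion apply to the point x, -y, -z); pixel columns grow to the right and rows downward; lengths in mm; the calibration is good to about 2 mm. A picture is of the moment at which its call begins.
- order.finish_job(): hands the job in, once; it reports no verdict.
The state is a dict: "clock": time; "qpos": joint angles; "qd": joint speeds; "tau": joint torques, N m; "eef_pos": TCP position; "tool_rot": TCP orientation; "force": force on the tool from outside, world axes, zero at the start; "torque": the same for the moment, N m; "width": finger opening in mm.
Only numpy, scipy, OpenCV 4.12 (cv2) and the standard library are available. Lean on these libraries where they do the work, as an engineer would, in place of code of your own. Each camera call takes 0.05 s, during which the arm holds its last target.

## Working session

There is one attempt and no reset: what is moved stays moved. The work goes in short steps, Python scripts to look and compute and a tool call to move; the robot and the scene stay as the last step left them, time stands still between calls to the robot, and variables do not carry over. Pictures are saved under pics/ and viewed, and the job is handed in when it is done.

Besides the shell and the picture viewer there is one more tool, called after "Request:" as name([rows], argument=value, ...), one row to a line, values as JSON. arm_command: Moves the arm, as the interface text tells. Its arguments: {"type":"object","properties":{"rows":{"type":"array","items":{"type":"array","items":{"type":"array","items":{"type":"number"}}}},"claw":{"type":"number"}},"required":["rows"]}

```bash
ls; mkdir -p pics; cat > h.py <<'E'
import numpy as np, cv2
from cell import sensors,get_image,order,ctrl
def save(n,name):
    im=get_image(n); np.savez('pics/'+name+'.npz',**{k:np.array(v) for k,v in im.items()})
    cv2.imwrite('pics/'+name+'.png',im['pixels'][:,:,::-1]); return im
def load(name): return dict(np.load('pics/'+name+'.npz'))
def ray(im,u,v):
    K=im['K'];k=float(im['k1']);d=np.array([(u-K[0,2])/K[0,0],(v-K[1,2])/K[1,1]])
    s=d.copy()
    for _ in range(20): s=d/(1+k*(s@s))
    return np.array([s[0],-s[1],-1.])
def pt(im,u,v,z=None):
    r=ray(im,u,v);T=im['pose']
    if z is None:
        d=im['z_map'][int(round(v)),int(round(u))]; return T[:3,:3]@(r*d)+T[:3,3]
    w=T[:3,:3]@r; return T[:3,3]+w*(z-T[2,3])/w[2]
def crop(name,u0,v0,u1,v1,f,out):
    i=cv2.imread('pics/'+name+'.png')[v0:v1,u0:u1]
    cv2.imwrite('pics/'+out+'.png',cv2.resize(i,None,fx=f,fy=f,interpolation=cv2.INTER_CUBIC))
E
python3 - <<'E'
from h import *
for n in ['scene','side','wrist']:
    im=save(n,n+'0'); print(n,im['pose'].round(3).tolist(),im['K'].tolist(),im['k1'])
print(sensors.read_state(),ctrl.pinch_z)
E
```

```text
pics
scene [[-0.277, -0.812, 0.513, 1284.569], [0.961, -0.23, 0.156, 312.438], [-0.009, 0.536, 0.844, 1391.528], [0.0, 0.0, 0.0, 1.0]] [[500.0993567326643, 0.0, 322.2883008470445], [0.0, 500.0993567326643, 196.7363649176042], [0.0, 0.0, 1.0]] -0.05931395626554491
side [[0.996, 0.067, -0.063, 447.854], [-0.092, 0.729, -0.678, -578.893], [0.0, 0.681, 0.732, 816.234], [0.0, 0.0, 0.0, 1.0]] [[365.735455189966, 0.0, 316.1473705961218], [0.0, 365.735455189966, 197.67681216521868], [0.0, 0.0, 1.0]] 0.01599058822737027
wrist [[1.0, -0.001, 0.002, 649.168], [0.0, 0.96, 0.281, 72.071], [-0.002, -0.281, 0.96, 373.732], [0.0, 0.0, 0.0, 1.0]] [[357.59398550342826, 0.0, 321.98038425934493], [0.0, 357.59398550342826, 196.3892315792548], [0.0, 0.0, 1.0]] -0.01578437551995486
{'clock': 0.15, 'qpos': array([-0.06576829,  0.62915251,  0.03843667,  1.51810702, -0.02701064,
        0.99631763, -0.02002296]), 'qd': array([ 0.00139639, -0.00265562,  0.00013875, -0.00082348, -0.0008936 ,
       -0.00027823,  0.0012106 ]), 'tau': array([ 2.19518879e-03, -5.63800478e+01,  1.22790758e+00, -1.93650573e+01,
        1.11919764e-02,  7.40401709e-03, -1.44664841e-05]), 'eef_pos': array([6.49533650e+02, 2.26957272e-02, 2.30597921e+02]), 'tool_rot': array([-3.14158441e+00,  1.46735663e-03, -5.02632812e-05]), 'force': array([0.98133347, 0.25183011, 0.03090826]), 'torque': array([ 0.04040636,  0.0236695 , -0.05164949]), 'width': 85.18163600168909} -18.700000000000003
```

View pics/scene0.png

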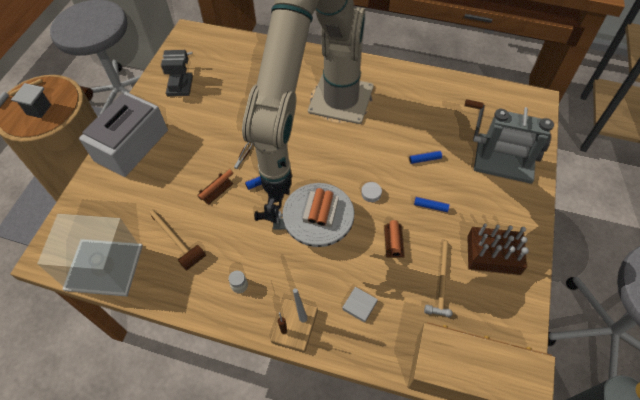

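View pics/side0.png

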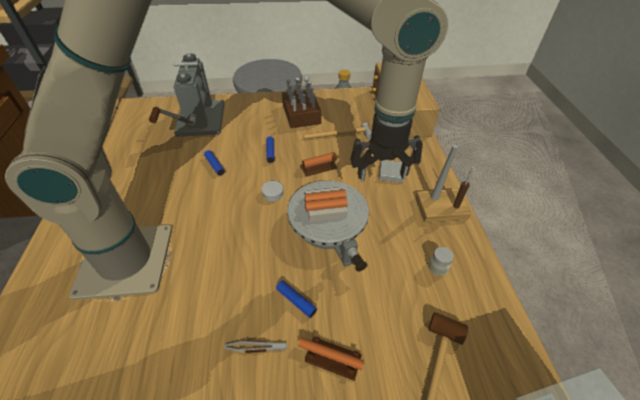

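View pics/wrist0.png

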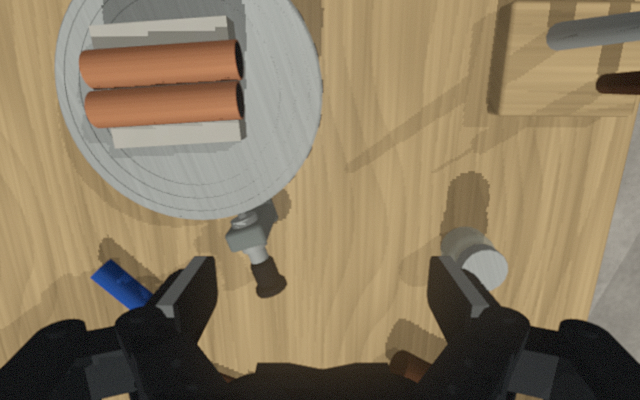

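```bash
python3 - <<'E'
from h import *
crop('scene0',360,200,440,280,5,'c1');crop('scene0',185,155,265,235,5,'c2')
crop('side0',280,130,360,190,5,'c3');crop('side0',280,320,380,390,5,'c4')
a=np.hstack([cv2.imread('pics/c1.png'),cv2.imread('pics/c2.png')]);cv2.imwrite('pics/c12.png',a)
a=np.hstack([cv2.resize(cv2.imread('pics/c3.png'),(400,300)),cv2.resize(cv2.imread('pics/c4.png'),(400,280))[:300] if 0 else cv2.copyMakeBorder(cv2.resize(cv2.imread('pics/c4.png'),(400,280)),0,20,0,0,0)]);cv2.imwrite('pics/c34.png',a)
E
```

```text
(no output)
```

View pics/c12.png

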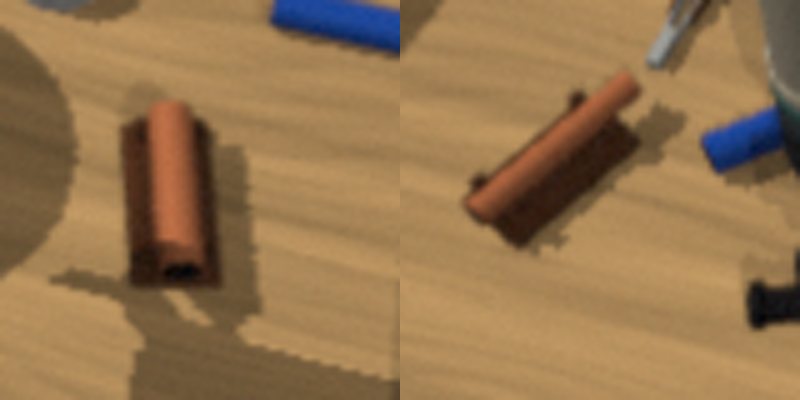

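View pics/c34.png

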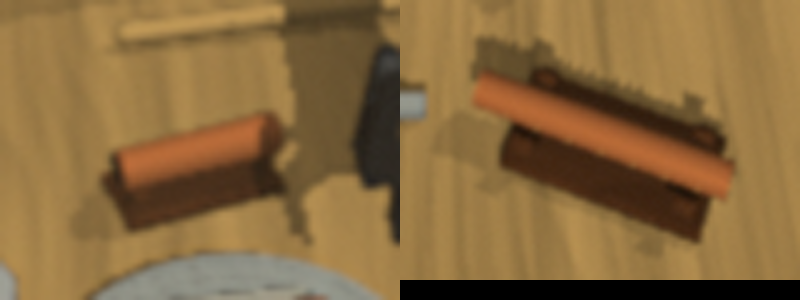

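The scene image has two copper tubes in rests. The one at (394,238) is thick and as long as its base, so it is the matching tube. The one at (215,186) is thinner and overhangs its base, so it is thin_tube. The blue ones are decoys. Next I measure positions.

```bash
cat >> h.py <<'E'
def cloud(im,u0,v0,u1,v1):
    K=im['K'];k=float(im['k1']);vv,uu=np.mgrid[v0:v1,u0:u1]
    d=np.stack([(uu-K[0,2])/K[0,0],(vv-K[1,2])/K[1,1]],-1);s=d.copy()
    for _ in range(20): s=d/(1+k*(s**2).sum(-1,keepdims=True))
    z=im['z_map'][v0:v1,u0:u1]
    p=np.stack([s[...,0]*z,-s[...,1]*z,-z],-1)
    return p@im['pose'][:3,:3].T+im['pose'][:3,3], im['pixels'][v0:v1,u0:u1].astype(int), z>0
def copper(c): return (c[...,0]>c[...,2]*1.9)&(c[...,0]>110)&(c[...,0]>c[...,1]*1.55)
def fit(P):
    # level cylinder axis by pca in xy, extents
    m=P.mean(0);_,_,V=np.linalg.svd(P[:,:2]-m[:2],full_matrices=False)
    a=V[0]; a=a*np.sign(a[0]);t=(P[:,:2]-m[:2])@a;n=np.array([-a[1],a[0]]);w=(P[:,:2]-m[:2])@n
    mid=(np.percentile(t,1)+np.percentile(t,99))/2
    return dict(yaw=np.degrees(np.arctan2(a[1],a[0])),L=np.ptp(np.percentile(t,[.5,99.5])),W=np.ptp(np.percentile(w,[1,99])),c=m[:2]+a*mid+n*np.percentile(w,[1,99]).mean(),z=np.percentile(P[:,2],[1,50,99]),n=len(P))
def cylfit(P,r=14):
    from scipy.optimize import least_squares
    f=fit(P);c=f['c'];y=np.radians(f['yaw'])
    def res(p):
        n=np.array([-np.sin(p[2]),np.cos(p[2])]);w=(P[:,:2]-p[:2])@n
        return np.hypot(w,P[:,2]-p[3])-r
    def full(p): return np.append(np.clip(res(p),-5,5),1e-3*((p[:2]-c)@[np.cos(p[2]),np.sin(p[2])]))
    s=least_squares(full,[c[0],c[1],y,np.percentile(P[:,2],99)-r],loss='soft_l1')
    a=np.array([np.cos(s.x[2]),np.sin(s.x[2])]);t=(P[:,:2]-s.x[:2])@a;lo,hi=np.percentile(t,[.5,99.5])
    return dict(c=s.x[:2]+a*(lo+hi)/2,yaw=np.degrees(s.x[2]),z=s.x[3],L=hi-lo,rms=np.sqrt(np.mean(res(s.x)**2)))
E
python3 - <<'E'
from h import *
np.set_printoptions(precision=1,suppress=True)
for n,b in [('scene0',(375,210,412,265)),('side0',(295,145,345,180)),('scene0',(195,165,240,205)),('side0',(290,330,370,375))]:
    P,c,ok=cloud(load(n),*b);m=copper(c)&ok;print(n,fit(P[m]));print(cylfit(P[m]))
im=load('wrist0')
P,c,ok=cloud(im,60,20,260,140)
m=copper(c)&ok
for lo,hi in [(20,83),(83,140)]:
    mm=m.copy();yy=np.mgrid[20:140,60:260];
    # split line between tubes: (85,88)->(240,80)
    line=88-(yy[1]-85)*8/155.
    mm&=(yy[0]<line-1) if lo==20 else (yy[0]>line+1)
    print('low',fit(P[mm]),cylfit(P[mm]))
for n,b in [('scene0',(300,180,345,235)),('side0',(295,185,355,225))]:
    P,c,ok=cloud(load(n),*b);m=copper(c)&ok;print(n,fit(P[m]))
E
```

```text
scene0 {'yaw': np.float64(16.572654129137085), 'L': np.float64(101.40936299149745), 'W': np.float64(22.69406491503741), 'c': array([537.6, 312.6]), 'z': array([ 7.2, 42.5, 51.7]), 'n': 235}
{'c': array([536.5, 315.5]), 'yaw': np.float64(15.195135290960936), 'z': np.float64(30.81427376070817), 'L': np.float64(101.27790248756811), 'rms': np.float64(3.3727644975383035)}
side0 {'yaw': np.float64(16.239065109760276), 'L': np.float64(99.09052327463152), 'W': np.float64(18.580074139193336), 'c': array([538., 306.]), 'z': array([28.1, 41.7, 47.8]), 'n': 218}
{'c': array([536.7, 313. ]), 'yaw': np.float64(15.832452515682315), 'z': np.float64(32.16400249715322), 'L': np.float64(99.09629537516838), 'rms': np.float64(1.9578526051090477)}
scene0 {'yaw': np.float64(-25.84847238149308), 'L': np.float64(135.56835230911236), 'W': np.float64(34.47692500199802), 'c': array([ 500.8, -301.2]), 'z': array([ 7.1, 34.6, 40.2]), 'n': 170}
{'c': array([ 505.6, -290.4]), 'yaw': np.float64(-26.099692201867832), 'z': np.float64(22.3177516260972), 'L': np.float64(135.55063553881553), 'rms': np.float64(4.373288893
[... 805 characters left out ...]
loat64(107.31123942021902), 'W': np.float64(5.5707479522860295), 'c': array([531.3,  72.6]), 'z': array([102.4, 105.7, 109.3]), 'n': 144} {'c': array([532.7,  62.5]), 'yaw': np.float64(3.5735154120569756), 'z': np.float64(97.51179924480793), 'L': np.float64(107.30352405991212), 'rms': np.float64(0.39956143607714123)}
scene0 {'yaw': np.float64(4.314807408429684), 'L': np.float64(109.1611518094267), 'W': np.float64(48.37793736109623), 'c': array([534.5,  76.5]), 'z': array([ 96.3, 109.4, 116. ]), 'n': 444}
side0 {'yaw': np.float64(4.789370665447318), 'L': np.float64(108.74323406047819), 'W': np.float64(47.09653478389745), 'c': array([532.8,  70. ]), 'z': array([ 98.2, 109.1, 114.3]), 'n': 660}
```

```bash
python3 - <<'E'
from h import *
crop('wrist0',190,180,330,320,5,'k1')
E
```

```text
(no output)
```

View pics/k1.png

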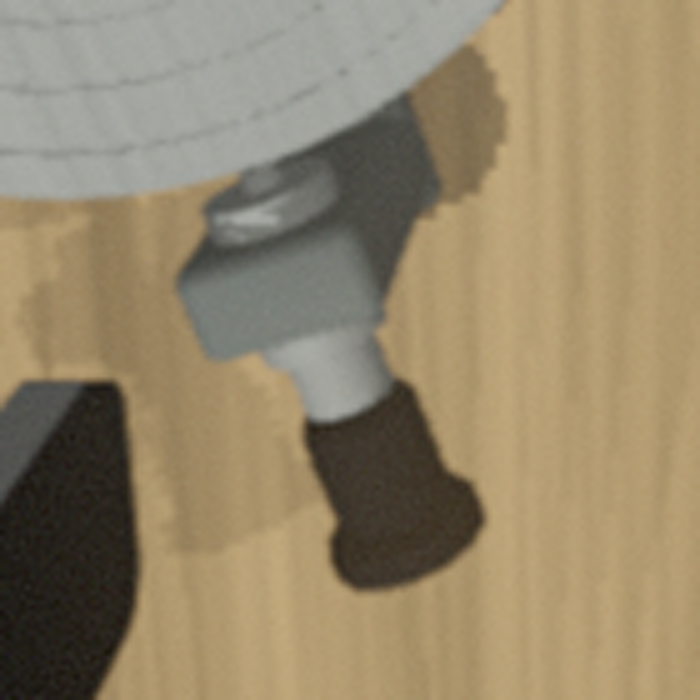

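The tube centre is about (536.6, 314), z 30, yaw about 15.5°. The low tubes' middle is about (533.5, 77), yaw about 3.5°. I'll hover over the spare tube for a closer look.

Request:
arm_command([
  [[-113,-314,45,0,0,74.5],[-113,-314,45,0,0,74.5],[-113,-314,45,0,0,74.5],[-113,-314,45,0,0,74.5],[-113,-314,45,0,0,74.5],[-113,-314,45,0,0,74.5],[-113,-314,45,0,0,74.5],[-113,-314,45,0,0,74.5],[-113,-314,45,0,0,74.5],[-113,-314,45,0,0,74.5],[-113,-314,45,0,0,74.5],[-113,-314,45,0,0,74.5],[-113,-314,45,0,0,74.5],[-113,-314,45,0,0,74.5],[-113,-314,45,0,0,74.5],[-113,-314,45,0,0,74.5]],
])

```text
clock: 1.48
eef_pos: [537.2, 313.7, 186.4]
tool_rot: [3.142, 0.0, -1.3]
force: [0.3, -0.2, 0.2]
width: 85.2
```

```bash
python3 - <<'E'
from h import *
np.set_printoptions(precision=2,suppress=True)
im=save('wrist','w1');s=sensors.read_state();print(s['clock'],s['eef_pos'],np.degrees(s['tool_rot']),s['width'],s['force'])
P,c,ok=cloud(im,0,0,640,400);m=copper(c)&ok
vv,uu=np.nonzero(m);print(np.percentile(uu,[1,50,99]),np.percentile(vv,[1,50,99]))
print(fit(P[m]),cylfit(P[m]))
E
```

```text
1.5333 [537.19 313.75 186.4 ] [-180.      0.02  -74.51] 85.47653879921242 [0.08 0.52 0.65]
[589.1 620.  639. ] [219.1 294.  336.9]
{'yaw': np.float64(34.58046475998945), 'L': np.float64(155.96018077611413), 'W': np.float64(42.840245423569634), 'c': array([535.22,  98.16]), 'z': array([101.48, 104.84, 108.66]), 'n': 211} {'c': array([555.25, 105.01]), 'yaw': np.float64(24.60293005857221), 'z': np.float64(93.06429436850706), 'L': np.float64(136.72307916904106), 'rms': np.float64(18.75831353142492)}
```

View pics/w1.png

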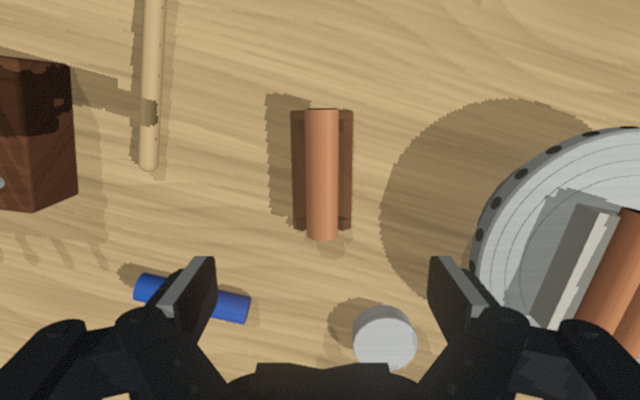

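The wrist image shows the tube upright at about (322,175), ends at rows 109 and 240, with the tin at (385,338) and the blue decoy at (190,298). Next I fit its pose.

```bash
python3 - <<'E'
from h import *
np.set_printoptions(precision=2,suppress=True)
im=load('w1')
P,c,ok=cloud(im,300,100,345,250);print(c[75,22],P[75,22],P[75,8])
m=ok&(P[...,2]>32)&(P[...,2]<60);print(fit(P[m]),cylfit(P[m]))
for (u,v) in [(322,109),(322,240)]: print(pt(im,u,v,38))
# tin
print('tin',pt(im,385,335),pt(im,385,338,26))
E
```

```text
[185 130  92] [542.49 315.98  44.62] [538.32 326.89  39.82]
{'yaw': np.float64(15.72444223942406), 'L': np.float64(109.41115219301084), 'W': np.float64(26.927358361989455), 'c': array([539.87, 316.19]), 'z': array([33.53, 42.85, 45.86]), 'n': 4238} {'c': array([539.87, 316.18]), 'yaw': np.float64(15.728146984565537), 'z': np.float64(30.671126272745663), 'L': np.float64(109.41098151663195), 'rms': np.float64(0.5898179194859191)}
[592.74 329.92  38.  ]
[484.48 299.89  38.  ]
tin [397.26 210.25  26.11] [393.8  209.08  26.  ]
```

Request:
arm_command([
  [[-1.6,-3.2,40,0,0,0],[-1.6,-3.2,80,0,0,0],[-1.6,-3.2,115,0,0,0],[-1.6,-3.2,140,0,0,0],[-1.6,-3.2,155,0,0,0],[-1.6,-3.2,165,0,0,0],[-1.6,-3.2,165,0,0,0],[-1.6,-3.2,165,0,0,0],[-1.6,-3.2,165,0,0,0]],
])

```text
clock: 2.28
eef_pos: [540.8, 316.8, 22.7]
tool_rot: [-3.139, 0.001, -1.3]
force: [-0.1, 0.4, 0.2]
width: 85.3
```

```bash
python3 - <<'E'
from h import *
np.set_printoptions(precision=2,suppress=True)
im=save('wrist','w2');s=sensors.read_state();print(s['clock'],s['eef_pos'],np.degrees(s['tool_rot']),s['width'],s['force'])
E
```

```text
2.3333 [540.8  316.96  22.86] [-179.85    0.04  -74.5 ] 85.50011258446284 [-0.11 -0.6  -0.16]
```

View pics/w2.png

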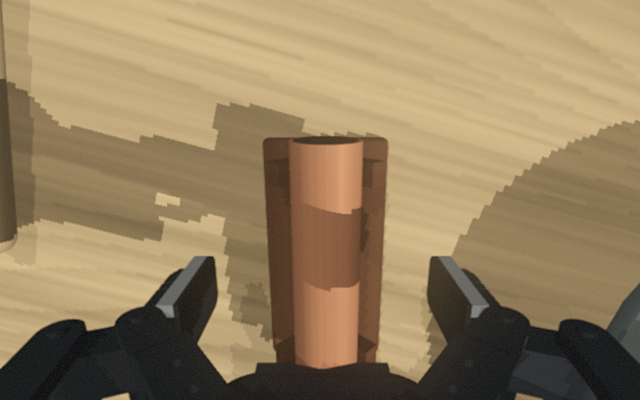

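The tube is centred between the fingers, at columns 290–360. I'll close on it.

Request:
arm_command([
  [[0,0,0,0,0,0],[0,0,0,0,0,0],[0,0,0,0,0,0],[0,0,0,0,0,0],[0,0,0,0,0,0],[0,0,0,0,0,0],[0,0,0,0,0,0],[0,0,0,0,0,0],[0,0,0,0,0,0],[0,0,0,0,0,0]],
], claw=-1)

```text
clock: 3.17
eef_pos: [540.3, 315.2, 22.1]
tool_rot: [-3.141, -0.001, -1.301]
force: [0.3, -2.7, 4.6]
width: 25.7
```

```bash
python3 - <<'E'
from h import *
np.set_printoptions(precision=2,suppress=True)
im=save('wrist','w3');s=sensors.read_state();print(s['clock'],s['eef_pos'],np.degrees(s['tool_rot']),s['width'],s['force'])
E
```

```text
3.2167 [540.32 315.17  22.04] [-179.97   -0.07  -74.53] 25.629467525299926 [-0.86 -2.92  5.52]
```

View pics/w3.png

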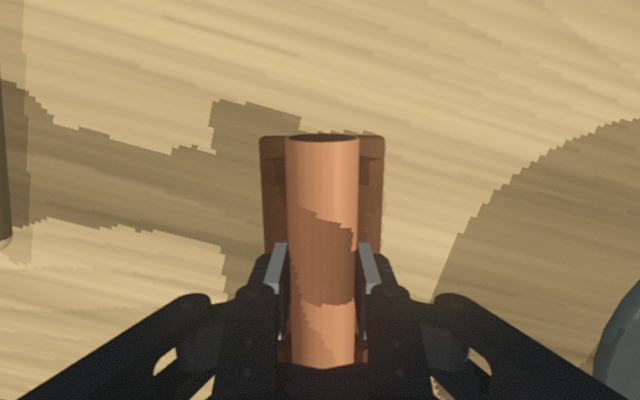

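Request:
arm_command([
  [[0,0,-5,0,0,0],[0,0,-15,0,0,0],[0,0,-30,0,0,0],[0,0,-55,0,0,0],[0,0,-90,0,0,0],[0,0,-130,0,0,0],[0,0,-150,0,0,0],[0,0,-160,0,0,0],[0,0,-160,0,0,0],[0,0,-160,0,0,0]],
])

```text
clock: 4.05
eef_pos: [538.9, 316.6, 180.9]
tool_rot: [3.141, 0.0, -1.3]
force: [-0.5, 0.5, -2.5]
width: 25.7
```

```bash
python3 - <<'E'
from h import *
np.set_printoptions(precision=2,suppress=True)
im=save('wrist','w4');s=sensors.read_state();print(s['clock'],s['eef_pos'],np.degrees(s['tool_rot']),s['width'],s['force'])
save('side','s4')
P,c,ok=cloud(im,250,100,390,360);
m=ok&(P[...,2]>175)&(c[...,0]>c[...,2]*1.6);print(fit(P[m]),cylfit(P[m]))
E
```

```text
4.1 [538.36 316.26 179.82] [179.84  -0.02 -74.48] 25.95517737328475 [ 0.49  0.25 -0.72]
{'yaw': np.float64(15.87153684833222), 'L': np.float64(91.51392513395469), 'W': np.float64(27.08219116371857), 'c': array([548.28, 320.07]), 'z': array([187.72, 201.73, 218.38]), 'n': 16129} {'c': array([547.6 , 319.85]), 'yaw': np.float64(15.887480255731782), 'z': np.float64(215.51204125613467), 'L': np.float64(91.51149442994466), 'rms': np.float64(5.140365972197463)}
```

View pics/w4.png

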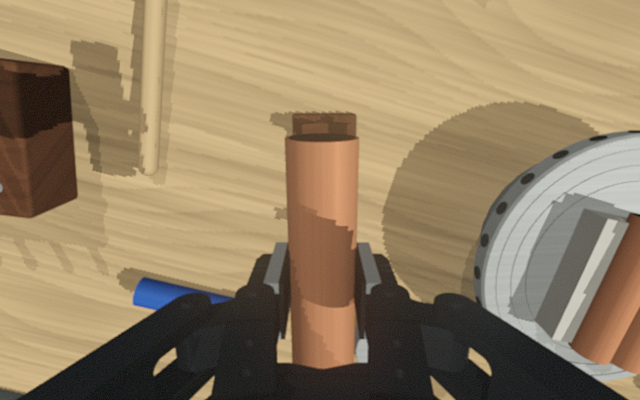

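View pics/s4.png

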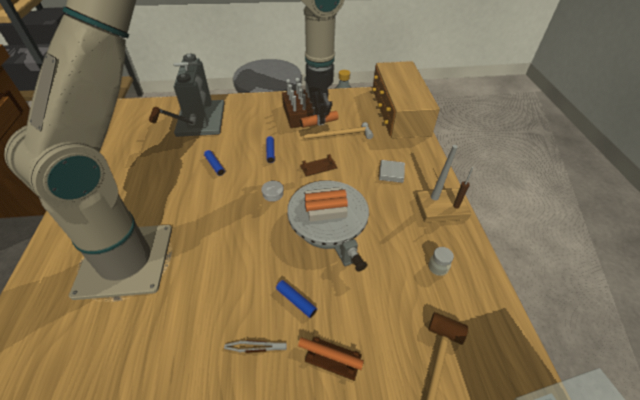

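The tube is held and looks level. I'll check its height and tilt along the top ridge.

```bash
python3 - <<'E'
from h import *
np.set_printoptions(precision=1,suppress=True)
for n in ['w3','w4']:
    im=load(n)
    for v in [142,170,200,230,260,300,340]: print(v,pt(im,322,v),end=' ')
    print()
    P,c,ok=cloud(im,292,140,352,355); s=140 if n=='w3' else 0
    zmin=36 if n=='w3' else 192
    m=ok&(P[...,2]>zmin)&(P[...,2]<zmin+20);print(cylfit(P[m]))
    A=np.c_[P[m][:,:2]@[np.cos(.2757),np.sin(.2757)],np.ones(m.sum())]
# pixel of far tube end in both
E
```

```text
142 [592.7 330.5  43.6] 170 [583.6 328.   44.7] 200 [573.2 325.1  44.7] 230 [562.4 322.1  44.9] 260 [550.8 318.9  44.7] 300 [534.4 314.4  44.6] 340 [516.6 309.4  44.4] 
{'c': array([550.3, 318.9]), 'yaw': np.float64(15.888397691554049), 'z': np.float64(30.567570525271503), 'L': np.float64(88.34897797437202), 'rms': np.float64(0.5430254730816673)}
142 [591.4 331.9 202.4] 170 [582.4 329.4 204.4] 200 [571.6 326.4 202.7] 230 [560.9 323.4 203.3] 260 [548.8 320.1 202.2] 300 [532.8 315.6 202.9] 340 [515.4 310.8 203.4] 
{'c': array([548.6, 320.2]), 'yaw': np.float64(15.928890243707462), 'z': np.float64(189.3214253564485), 'L': np.float64(89.01974642552395), 'rms': np.float64(0.5399513729763308)}
```

```bash
python3 - <<'E'
from h import *
np.set_printoptions(precision=2,suppress=True)
im=load('wrist0')
P,c,ok=cloud(im,60,5,260,160)
m=ok&(P[...,2]>89)&(P[...,2]<98)&~copper(c)&(abs(P[...,0]-533)<60)&(abs(P[...,1]-77)<55)
mx=c.max(-1)-c.min(-1); m&=mx<45
q=P[m][:,:2].astype(np.float32);print(len(q),cv2.minAreaRect(q))
# low ends via copper mask
from scipy.optimize import least_squares
m=copper(c)&ok&(P[...,2]>99);Q=P[m]
def res(p):
    n=np.array([-np.sin(p[1]),np.cos(p[1])]);w=Q[:,:2]@n-p[0]
    d=np.minimum(np.hypot(w-14,Q[:,2]-p[2]),np.hypot(w+14,Q[:,2]-p[2]))-14
    return d
for n0 in ['wrist0','scene0','side0','w1']:
    im=load(n0)
    P,c,ok=cloud(im,*{'wrist0':(60,5,260,160),'scene0':(300,180,345,235),'side0':(295,185,355,225),'w1':(560,190,640,390)}[n0])
    m=copper(c)&ok&(P[...,2]>99);Q=P[m]
    s=least_squares(res,[77-533*.06,.06,96],loss='soft_l1')
    a=np.array([np.cos(s.x[1]),np.sin(s.x[1])]);t=Q[:,:2]@a;mid=np.percentile(t,[.5,99.5]);n=np.array([-a[1],a[0]])
    print(n0,len(Q),np.degrees(s.x[1]),s.x[2],a*mid.mean()+n*s.x[0],np.ptp(mid),np.sqrt((s.fun**2).mean()))
# turntable centre from wrist0/scene: plate top points
for n0 in ['wrist0','scene0','side0']:
    im=load(n0);P,c,ok=cloud(im,0,0,640,400)
    m=ok&(abs(P[...,2]-70)<4)&(np.hypot(P[...,0]-540,P[...,1]-78)<135)
    cc,r=cv2.minEnclosingCircle(P[m][:,:2].astype(np.float32));print(n0,cc,r)
E
```

```text
6294 ((535.895751953125, 77.62498474121094), (107.89501953125, 89.3930892944336), 3.252702236175537)
wrist0 360 3.3487521182262596 96.8283936486829 [533.7   77.23] 110.85665123622289 0.46053420359501784
scene0 432 3.2955433686917828 97.31132184717787 [533.87  78.07] 109.22457994302147 2.2925916811691556
side0 638 3.3462729630138193 97.84651590289387 [532.74  75.74] 107.77599155140285 1.5810144966121022
w1 211 3.6400434277801876 96.96875175025862 [540.63  77.7 ] 90.82384483832072 20.08589173463264
wrist0 (538.1890869140625, 58.67635726928711) 118.3047103881836
scene0 (540.4334106445312, 66.36888885498047) 115.49300384521484
side0 (544.4885864257812, 65.85395812988281) 114.69845581054688
```

Request:
arm_command([
  [[38,11.6,0,0,0,6],[76,23.2,0,0,0,12.5],[114,34.8,0,0,0,12.5],[152,46.4,0,0,0,12.5],[190,58,0,0,0,12.5],[215,65.5,0,0,0,12.5],[228.9,69.7,10,0,0,12.5],[228.9,69.7,30,0,0,12.5],[228.9,69.7,41,0,0,12.5],[228.9,69.7,41,0,0,12.5],[228.9,69.7,41,0,0,12.5],[228.9,69.7,41,0,0,12.5]],
])

```text
clock: 5.15
eef_pos: [533.8, 78.1, 140.2]
tool_rot: [3.141, 0.0, -1.517]
force: [-0.1, 0.6, -0.5]
width: 26.0
```

```bash
python3 - <<'E'
from h import *
np.set_printoptions(precision=2,suppress=True)
im=save('wrist','w5');s=sensors.read_state();print(s['clock'],s['eef_pos'],np.degrees(s['tool_rot']),s['width'],s['force'])
save('side','s5');save('scene','c5')
P,c,ok=cloud(im,292,140,352,355)
m=ok&(P[...,2]>152)&(P[...,2]<172);print(cylfit(P[m]))
crop('side0' if 0 else 's5',260,130,420,260,5,'s5c')
E
```

```text
5.2 [534.08  78.   140.59] [-179.97    0.01  -86.92] 26.026673735060985 [ 0.14 -0.05 -1.27]
{'c': array([543.97,  79.39]), 'yaw': np.float64(3.4240579272025955), 'z': np.float64(148.67433904588495), 'L': np.float64(88.80829058403376), 'rms': np.float64(0.5415070163714744)}
```

View pics/w5.png

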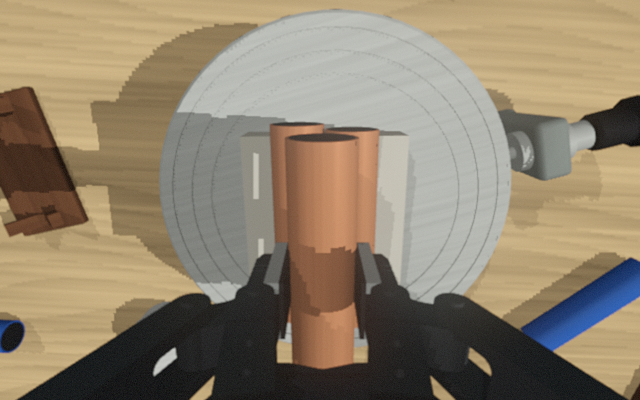

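View pics/s5c.png

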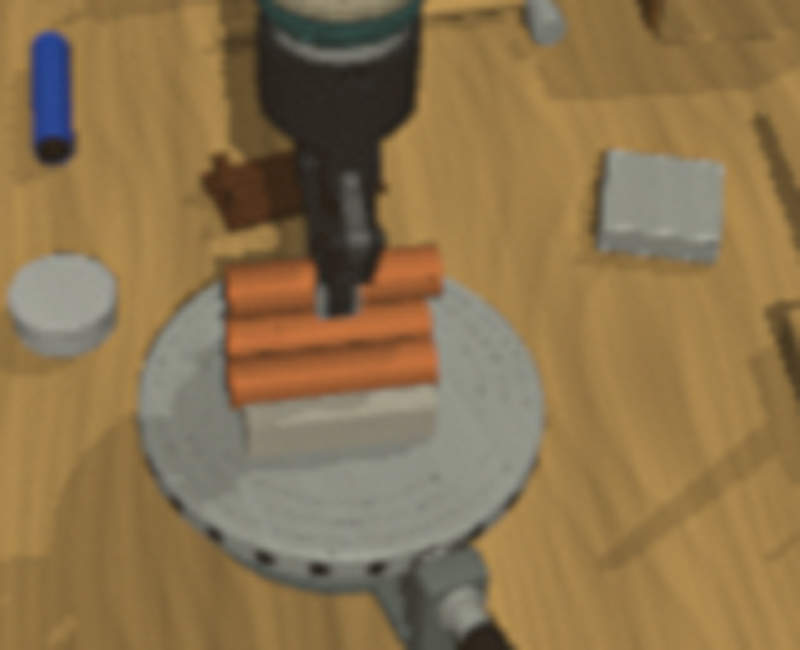

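```bash
python3 - <<'E'
from h import *
from scipy.optimize import least_squares
np.set_printoptions(precision=2,suppress=True)
im=load('w5');P,c,ok=cloud(im,265,120,385,240)
m=ok&(c[...,0]>c[...,2]*1.5)&(P[...,2]>99)&(P[...,2]<113);Q=P[m]
def res(p):
    n=np.array([-np.sin(p[1]),np.cos(p[1])]);w=Q[:,:2]@n-p[0]
    return np.minimum(np.hypot(w-14,Q[:,2]-p[2]),np.hypot(w+14,Q[:,2]-p[2]))-14
s=least_squares(res,[77-533*.06,.06,96],loss='soft_l1');print(len(Q),np.degrees(s.x[1]),s.x[2],np.sqrt((s.fun**2).mean()))
th=s.x[1];n=np.array([-np.sin(th),np.cos(th)])
P,c,ok=cloud(im,292,140,352,355)
m=ok&(P[...,2]>152)&(P[...,2]<172);f=cylfit(P[m]);print('lateral held-low',f['c']@n-s.x[0])
# wall symmetry: block top pts
P,c,ok=cloud(im,225,120,425,235)
for r in range(140,235,15):
    k=r-120;o=(abs(P[k,:,2]-94)<4)&ok[k]&(c[k].max(-1)-c[k].min(-1)<40);w=P[k][o][:,:2]@n
    if len(w): print(r,w.min()-s.x[0],w.max()-s.x[0])
q=P[...,0][(P[...,2]>99)&(P[...,2]<112)];print('far end low x',q.max());
m=(P[...,2]>150)&ok;print('far end held x',P[m][:,0].max())
m=(abs(P[...,2]-94)<3)&ok;print('far end block x',np.percentile(P[m][:,0],99.5))
E
```

```text
4027 3.239409602340857 96.68205646945971 0.5241424341275106
lateral held-low 1.2070343599619804
140 -44.21661159345783 44.081075550131025
155 -44.45726446819881 44.12002292088341
170 -44.267563874084 44.10292304990933
185 -44.335223957146546 43.419612946188614
200 -44.28422364942338 43.29182293484444
215 -44.004843056355895 43.57096881802392
230 -44.19972642037828 43.565390088492656
far end low x 588.9111639232872
far end held x 589.0448703009208
far end block x 588.1733450428237
```

Request:
arm_command([
  [[1.2,0,8,0,0,0],[1.2,0,14,0,0,0],[1.2,0,19,0,0,0],[1.2,0,23,0,0,0],[1.2,0,25,0,0,0],[1.2,0,26,0,0,0],[1.2,0,26,0,0,0],[1.2,0,26,0,0,0]],
])

```text
clock: 5.97
eef_pos: [533.9, 76.0, 114.4]
tool_rot: [-3.141, -0.0, -1.519]
force: [0.2, -0.0, -0.8]
width: 25.7
```

```bash
python3 - <<'E'
from h import *
np.set_printoptions(precision=2,suppress=True)
im=save('wrist','w6');s=sensors.read_state();print(s['clock'],s['eef_pos'],np.degrees(s['tool_rot']),s['width'],s['force'])
P,c,ok=cloud(im,292,140,352,355)
m=ok&(P[...,2]>123.5)&(P[...,2]<145);print(cylfit(P[m]))
crop('w6',220,100,420,400,2,'w6c')
E
```

```text
6.0167 [533.89  76.01 114.47] [-179.98    0.    -87.  ] 25.967708134090167 [-0.19 -0.4   0.09]
{'c': array([543.97,  77.31]), 'yaw': np.float64(3.351819936438864), 'z': np.float64(122.87596583395684), 'L': np.float64(88.9883639651965), 'rms': np.float64(0.5349208085967639)}
```

View pics/w6c.png

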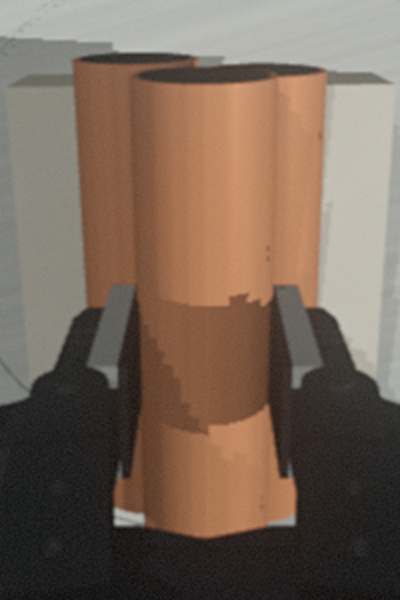

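Request:
arm_command([
  [[-0.7,0,1,0,0,0],[-0.7,0,1.5,0,0,0],[-0.7,0,2,0,0,0],[-0.7,0,2,0,0,0],[-0.7,0,2,0,0,0]],
])

```text
clock: 6.43
eef_pos: [533.7, 76.7, 112.3]
tool_rot: [-3.142, 0.0, -1.518]
force: [0.2, -0.4, -1.5]
width: 26.3
```

```bash
python3 - <<'E'
from h import *
np.set_printoptions(precision=2,suppress=True)
im=save('wrist','w7');s=sensors.read_state();print(s['clock'],s['eef_pos'],np.degrees(s['tool_rot']),s['width'],s['force'])
P,c,ok=cloud(im,292,140,352,355)
m=ok&(P[...,2]>122)&(P[...,2]<145);print(cylfit(P[m]))
E
```

```text
6.4833 [533.73  76.72 112.34] [-179.99    0.    -87.  ] 26.05035661508947 [-0.33  0.66 -1.02]
{'c': array([543.85,  78.06]), 'yaw': np.float64(3.3430221980900146), 'z': np.float64(120.8308205913968), 'L': np.float64(88.88719889028253), 'rms': np.float64(0.5379251261793379)}
```

Request:
arm_command([
  [[0,0,0.5,0,0,0],[0,0,0.8,0,0,0],[0,0,0.8,0,0,0],[0,0,0.8,0,0,0]],
])

```text
clock: 6.82
eef_pos: [533.8, 76.7, 111.9]
tool_rot: [-3.141, 0.0, -1.518]
force: [-0.7, 0.2, 5.1]
width: 26.0
```

Request:
arm_command([
  [[0,0,0,0,0,0],[0,0,0,0,0,0],[0,0,0,0,0,0],[0,0,0,0,0,0],[0,0,0,0,0,0],[0,0,0,0,0,0]],
], claw=0)

```text
clock: 7.32
eef_pos: [533.7, 76.7, 111.4]
tool_rot: [3.142, -0.0, -1.519]
force: [0.4, 0.9, -1.3]
width: 42.8
```

```bash
python3 - <<'E'
from h import *
np.set_printoptions(precision=2,suppress=True)
im=save('wrist','w8');s=sensors.read_state();print(s['clock'],s['eef_pos'],np.degrees(s['tool_rot']),s['width'],s['force'])
P,c,ok=cloud(im,292,140,352,355)
m=ok&(P[...,2]>122)&(P[...,2]<145);print(cylfit(P[m]))
E
```

```text
7.3667 [533.69  76.7  111.43] [180.  -0. -87.] 42.754240222489486 [1.14 0.36 0.14]
{'c': array([544.13,  78.08]), 'yaw': np.float64(3.5546319344862716), 'z': np.float64(120.45682111273253), 'L': np.float64(88.55490577457981), 'rms': np.float64(0.5256367061421167)}
```

View pics/w8.png

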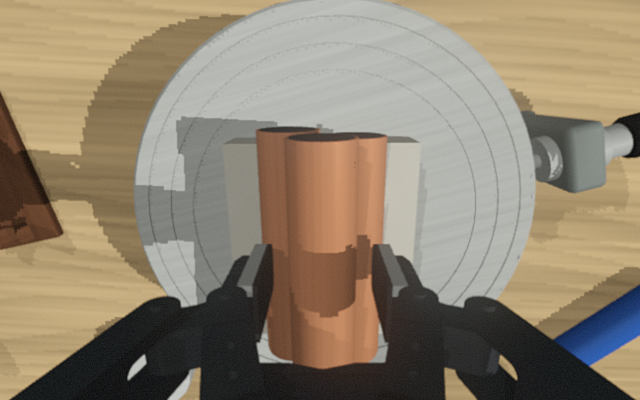

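Released, and the tube is saddled: its centre is at 120.5 mm and it is visible at (322,240) between the two low tubes. I'll lift off.

Request:
arm_command([
  [[0,0,-8,0,0,0],[0,0,-20,0,0,0],[0,0,-45,0,0,0],[0,0,-80,0,0,0],[0,0,-110,0,0,0],[0,0,-130,0,0,0],[0,0,-130,0,0,0],[0,0,-130,0,0,0]],
])

```text
clock: 8.03
eef_pos: [534.3, 76.9, 243.1]
tool_rot: [-3.139, 0.001, -1.518]
force: [-0.7, 0.2, -1.0]
width: 42.8
```

```bash
python3 - <<'E'
from h import *
np.set_printoptions(precision=2,suppress=True)
im=save('wrist','w9');s=sensors.read_state();print(s['clock'],s['eef_pos'],np.degrees(s['tool_rot']),s['width'],s['force'])
P,c,ok=cloud(im,200,50,450,330)
m=ok&(P[...,2]>122)&(P[...,2]<145);print(cylfit(P[m]))
m=ok&(P[...,2]>99)&(P[...,2]<108.5)&(c[...,0]>c[...,2]*1.5);print('low',fit(P[m]))
E
```

```text
8.0833 [533.44  76.9  241.79] [-179.98    0.03  -86.99] 42.69737954095313 [-0.74  0.4  -0.46]
{'c': array([533.66,  77.68]), 'yaw': np.float64(3.3574947165675284), 'z': np.float64(120.49833128820494), 'L': np.float64(109.48272497825121), 'rms': np.float64(0.5785084073186886)}
low {'yaw': np.float64(9.174809466452228), 'L': np.float64(114.70946372527793), 'W': np.float64(62.36357319020088), 'c': array([532.74,  76.75]), 'z': array([100.02, 106.27, 108.48]), 'n': 1665}
```

View pics/w9.png

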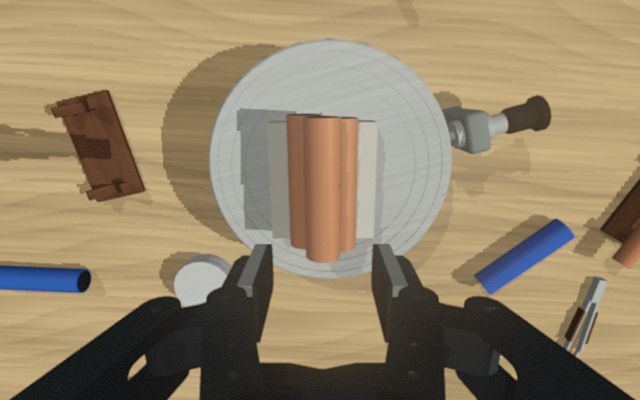

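The top tube sits at (533.7, 77.7), z 120.5, yaw 3.4°, matching the low pair. Next I find the knob, at (528,115) in this image.

```bash
python3 - <<'E'
from h import *
np.set_printoptions(precision=2,suppress=True)
def circ(x,y):
    A=np.c_[2*x,2*y,np.ones(len(x))];s=np.linalg.lstsq(A,x*x+y*y,rcond=None)[0];return s[:2],np.sqrt(s[2]+s[0]**2+s[1]**2)
im=load('w9')
P,c,ok=cloud(im,200,30,460,285)
plate=ok&(abs(P[...,2]-70.5)<3)&(c.max(-1)-c.min(-1)<35)
cs,_=cv2.findContours(plate.astype(np.uint8),cv2.RETR_EXTERNAL,cv2.CHAIN_APPROX_NONE)
k=max(cs,key=cv2.contourArea)[:,0];B=P[k[:,1],k[:,0]][:,:2]
from scipy.optimize import least_squares
s=least_squares(lambda p:np.hypot(B[:,0]-p[0],B[:,1]-p[1])-110,[540,70],loss='soft_l1',f_scale=1);print('plate',s.x,len(B))
for n,b in [('w9',(490,85,560,145)),('wrist0',(240,245,295,305))]:
    im=load(n);P,c,ok=cloud(im,*b)
    m=ok&(c.max(-1)<85)&(P[...,2]>50)&(P[...,2]<80);print(n,m.sum(),fit(P[m]),cylfit(P[m],12))
    f=fit(P[m]);y=np.degrees(np.arctan2(*(f['c']-s.x)[::-1]));print('radial dir',y,np.hypot(*(f['c']-s.x)))
crop('w9',440,70,570,170,6,'k9')
E
```

```text
plate [538.93  70.96] 738
w9 1154 {'yaw': np.float64(-70.76115581774906), 'L': np.float64(31.546216594457164), 'W': np.float64(26.53051022216028), 'c': array([594.48, -97.77]), 'z': array([61.44, 71.21, 77.12]), 'n': 1154} {'c': array([594.05, -98.09]), 'yaw': np.float64(-67.70896496716158), 'z': np.float64(61.15291995653692), 'L': np.float64(31.86334047641639), 'rms': np.float64(1.8156544595717639)}
radial dir -71.77469943497081 177.6347808739179
wrist0 883 {'yaw': np.float64(-69.67800901768085), 'L': np.float64(31.60866506778951), 'W': np.float64(26.05130288744448), 'c': array([595.13, -97.58]), 'z': array([61.  , 71.12, 76.69]), 'n': 883} {'c': array([594.13, -98.01]), 'yaw': np.float64(-65.2294959198738), 'z': np.float64(61.14326590315203), 'L': np.float64(32.52960141740371), 'rms': np.float64(1.779486178798143)}
radial dir -71.55574360388086 177.6586843356037
```

View pics/k9.png

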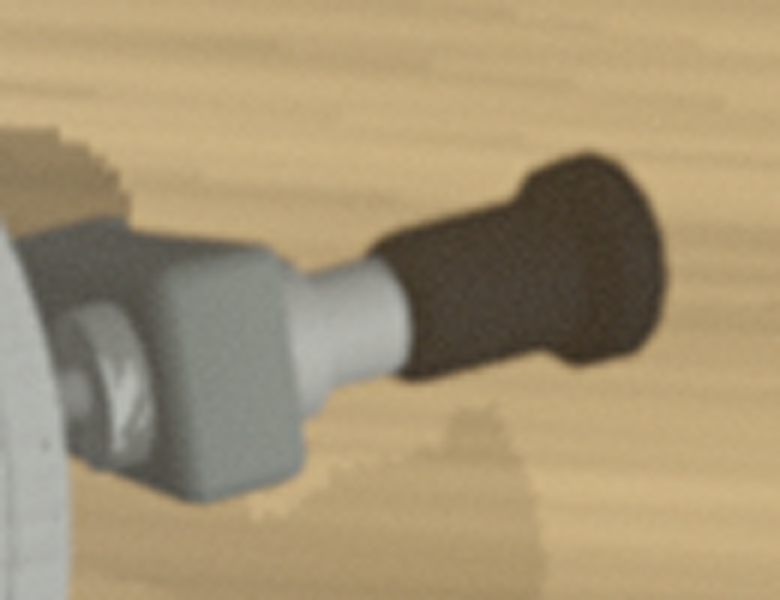

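Request:
arm_command([
  [[40,-12,0,0,0,-7],[80,-24,0,0,0,-14],[120,-35,0,0,0,-21],[150,-44,0,0,0,-28],[172.9,-51,0,0,0,-35],[172.9,-51,0,0,0,-42],[172.9,-51,0,0,0,-49],[172.9,-51,0,0,0,-56],[172.9,-51,20,0,0,-63],[172.9,-51,40,0,0,-70],[172.9,-51,60,0,0,-77],[172.9,-51,75,0,0,-84],[172.9,-51,90,0,0,-91],[172.9,-51,90,0,0,-98],[172.9,-51,90,0,0,-105.4],[172.9,-51,90,0,0,-105.4],[172.9,-51,90,0,0,-105.4],[172.9,-51,90,0,0,-105.4]],
], claw=0.5)

```text
clock: 9.58
eef_pos: [593.2, -93.3, 150.9]
tool_rot: [-3.141, 0.001, 0.318]
force: [1.1, -0.0, -0.3]
width: 64.0
```

```bash
python3 - <<'E'
from h import *
np.set_printoptions(precision=2,suppress=True)
im=save('wrist','w10');s=sensors.read_state();print(s['clock'],s['eef_pos'],np.degrees(s['tool_rot']),s['width'],s['force'],s['qpos'])
T=im['pose'];p=np.linalg.inv(T)@np.array([s['eef_pos'][0],s['eef_pos'][1],60,1]);x=p[0]/-p[2];y=-p[1]/-p[2];K=im['K'];print('tcp proj at z60',K[0,0]*x+K[0,2],K[1,1]*y+K[1,2])
E
```

```text
9.6333 [593.38 -93.26 151.14] [-179.98    0.04   18.25] 64.42174224495851 [-0.3  -0.16 -0.27] [ 0.14  0.65 -0.05  1.74  0.04  0.75  0.39]
tcp proj at z60 322.9684438254976 201.55541058677807
```

View pics/w10.png

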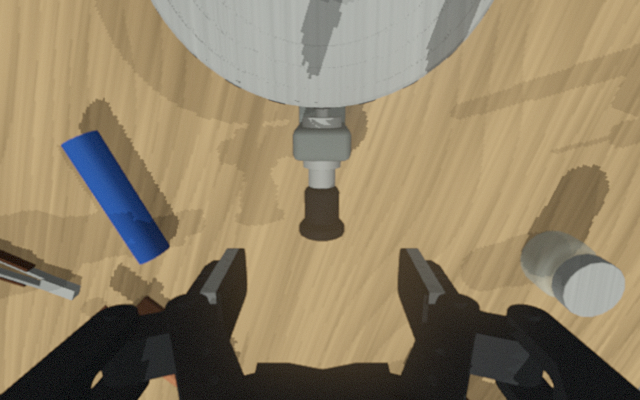

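The knob is vertical in the image: body rows about 188–221 and flange to 240, at column 321. The jar at (575,275) is well clear.

```bash
python3 - <<'E'
from h import *
np.set_printoptions(precision=2,suppress=True)
im=load('w10');s=np.array([593.38,-93.26])
y=np.radians(18.25);X=np.array([np.cos(y),np.sin(y)]);Y=np.array([np.sin(y),-np.cos(y)])
crop('w10',270,90,375,260,4,'k10')
for v in range(160,242,4):
    p=pt(im,321,v);d=p[:2]-s;print(v,p,d@X,d@Y)
P,c,ok=cloud(im,290,185,355,222);m=ok&(c.max(-1)<90)&(P[...,2]>62)&(P[...,2]<80);f=cylfit(P[m],12);print(f,(f['c']-s)@X,(f['c']-s)@Y)
E
```

```text
160 [582.24 -63.43  76.27] -1.2347429057020565 -31.814981648054268
164 [583.21 -66.43  72.98] -1.2528772497997238 -28.66650009302724
168 [584.   -68.83  73.14] -1.2557337729984592 -26.1421559928942
172 [585.07 -72.13  69.03] -1.2778254738804913 -22.666123810804528
176 [585.88 -74.62  69.13] -1.2810468500488268 -20.053571754061018
180 [586.67 -77.02  69.64] -1.2824619729830196 -17.524878647270253
184 [587.49 -79.5   69.82] -1.2853769846792382 -14.907552753266557
188 [588.27 -81.88  70.49] -1.286067799015226 -12.408771699182743
192 [589.06 -84.26  71.15] -1.2868304252828644 -9.904665414658355
196 [589.87 -86.73  71.48] -1.2890873872952262 -7.304560531937096
200 [590.64 -89.07  72.29] -1.289193391708915 -4.837433302414233
204 [591.46 -91.58  72.54] -1.2918285332983366 -2.199707573175062
208 [592.38 -94.39  71.86] -1.298828624099385 0.7564332507660299
212 [593.24 -96.98  71.94] -1.3023819290058765 3.4922881268991603
216 [593.95 -99.14  73.38] -1.2995413966923695 5.760881316091744
220 [ 595.04 -102.5    71.32] -1.3131482491544746 9.292752290132247
224 [ 595.64 -104.28   73.82] -1.3053436103954859 11.170907970007182
228 [ 596.5  -106.91   73.92] -1.3088201087608395 13.940793583800563
232 [ 597.14 -108.83   75.92] -1.3033079494534818 15.961425521942493
236 [ 597.94 -111.25   76.57] -1.3041926721931811 18.512138728305803
240 [ 598.87 -114.08   76.24] -1.3098208642010198 21.49039700221889
{'c': array([592.22, -94.16]), 'yaw': np.float64(-71.51441270425661), 'z': np.float64(60.31377449636371), 'L': np.float64(23.658457400781447), 'rms': np.float64(0.9250755005124299)} -1.3873042224972651 0.4924591465256693
```

View pics/k10.png

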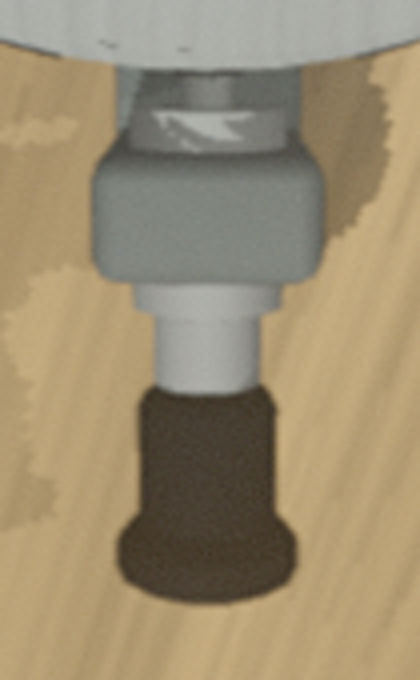

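Request:
arm_command([
  [[-0.5,-1.5,30,0,0,0],[-0.5,-1.5,60,0,0,0],[-0.5,-1.5,80,0,0,0],[-0.5,-1.5,95,0,0,0],[-0.5,-1.5,106,0,0,0],[-0.5,-1.5,112,0,0,0],[-0.5,-1.5,112,0,0,0],[-0.5,-1.5,112,0,0,0]],
])

```text
clock: 10.3
eef_pos: [593.1, -92.0, 39.9]
tool_rot: [3.141, -0.001, 0.321]
force: [-0.2, -0.8, -0.4]
width: 64.1
```

```bash
python3 - <<'E'
from h import *
np.set_printoptions(precision=2,suppress=True)
im=save('wrist','w11');s=sensors.read_state();print(s['clock'],s['eef_pos'],np.degrees(s['tool_rot']),s['width'],s['force'])
E
```

```text
10.35 [593.51 -92.07  40.37] [179.96  -0.08  18.38] 63.892818314836774 [-0.5  -0.31  0.47]
```

View pics/w11.png

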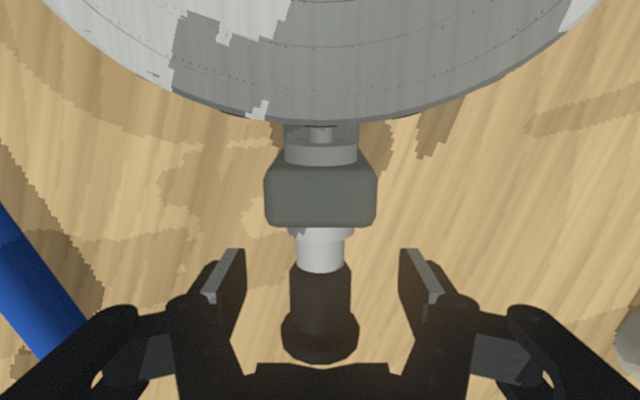

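The knob sits between the fingers: body rows 265–315, flange to 360. I'll close the gripper.

Request:
arm_command([
  [[0,0,0,0,0,0],[0,0,0,0,0,0],[0,0,0,0,0,0],[0,0,0,0,0,0],[0,0,0,0,0,0],[0,0,0,0,0,0],[0,0,0,0,0,0],[0,0,0,0,0,0]],
], claw=-1)

```text
clock: 11.02
eef_pos: [592.4, -92.3, 40.4]
tool_rot: [3.141, 0.0, 0.321]
force: [-1.7, -0.7, 5.9]
width: 22.4
```

```bash
python3 - <<'E'
from h import *
np.set_printoptions(precision=2,suppress=True)
im=save('wrist','w12');s=sensors.read_state();print(s['clock'],s['eef_pos'],np.degrees(s['tool_rot']),s['width'],s['force'])
E
```

```text
11.0667 [592.44 -92.32  40.42] [179.99   0.02  18.38] 22.407811985311355 [-1.99 -0.86  5.42]
```

View pics/w12.png

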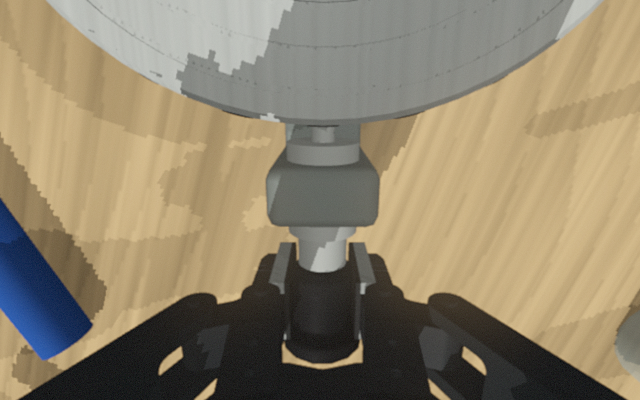

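Gripped at 22.4 mm. I'll pull straight back along tool +y.

Request:
arm_command([
  [[0,2,0,0,0,0],[0,4,0,0,0,0],[0,6,0,0,0,0],[0,8,0,0,0,0],[0,10,0,0,0,0],[0,12,0,0,0,0],[0,13,0,0,0,0],[0,14,0,0,0,0],[0,14,0,0,0,0],[0,14,0,0,0,0]],
])

```text
clock: 11.9
eef_pos: [595.3, -101.2, 40.4]
tool_rot: [-3.136, 0.002, 0.323]
force: [-5.3, 8.1, 9.8]
width: 22.3
```

```bash
python3 - <<'E'
from h import *
np.set_printoptions(precision=2,suppress=True)
im=save('wrist','w13');s=sensors.read_state();print(s['clock'],s['eef_pos'],np.degrees(s['tool_rot']),s['width'],s['force'])
y=np.array([.315,-.949]);print('moved',(s['eef_pos'][:2]-[592.44,-92.32])@y,'F along',s['force'][:2]@y)
E
```

```text
11.95 [ 595.28 -101.13   40.39] [-179.67    0.13   18.51] 22.42614073372735 [-5.45  6.69 11.35]
moved 9.252235142132879 F along -8.064207893245367
```

View pics/w13.png

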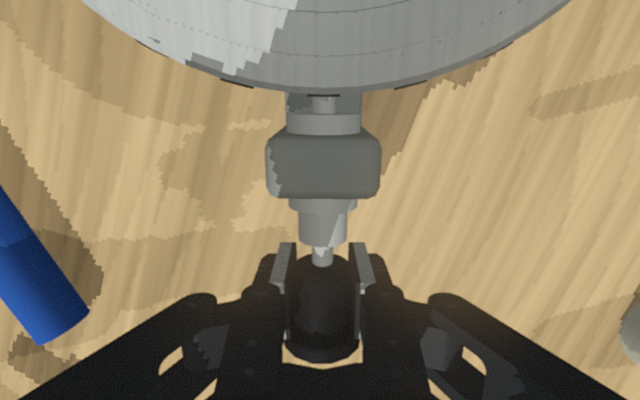

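The arm complies: it moved 9.3 mm against 8 N, with no slip seen. I'll pull further to reach the stop.

Request:
arm_command([
  [[0,1.5,0,0,0,0],[0,3,0,0,0,0],[0,4.5,0,0,0,0],[0,6,0,0,0,0],[0,7,0,0,0,0],[0,8,0,0,0,0],[0,8,0,0,0,0],[0,8,0,0,0,0],[0,8,0,0,0,0]],
])

```text
clock: 12.7
eef_pos: [596.7, -105.6, 40.3]
tool_rot: [-3.132, 0.004, 0.325]
force: [-8.7, 12.2, 13.3]
width: 22.4
```

```bash
python3 - <<'E'
from h import *
np.set_printoptions(precision=2,suppress=True)
im=save('wrist','w14');s=sensors.read_state();print(s['clock'],s['eef_pos'],np.degrees(s['tool_rot']),s['width'],s['force'])
y=np.array([.315,-.949]);print('moved',(s['eef_pos'][:2]-[592.44,-92.32])@y,'F along',s['force'][:2]@y)
E
```

```text
12.75 [ 596.74 -105.62   40.38] [-179.44    0.2    18.6 ] 22.533758038224555 [-7.76 12.82 13.03]
moved 13.975318531882795 F along -14.609281587941418
```

View pics/w14.png

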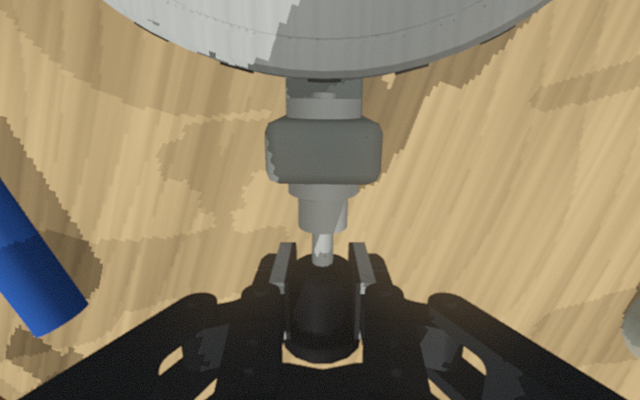

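The force of 14.6 N is above the 11 N expected at the stop, and travel is 14.0 mm. A small extra pull will confirm it, then I'll check the tube and knob.

Request:
arm_command([
  [[0,0.7,0,0,0,0],[0,1.5,0,0,0,0],[0,1.5,0,0,0,0],[0,1.5,0,0,0,0],[0,1.5,0,0,0,0],[0,1.5,0,0,0,0],[0,1.5,0,0,0,0],[0,1.5,0,0,0,0]],
])

```text
clock: 13.42
eef_pos: [596.7, -105.6, 40.3]
tool_rot: [-3.13, 0.004, 0.325]
force: [-8.9, 15.1, 14.7]
width: 22.3
```

```bash
python3 - <<'E'
from h import *
np.set_printoptions(precision=2,suppress=True)
im=save('wrist','w15');s=sensors.read_state();print(s['clock'],s['eef_pos'],s['width'],s['force'],abs(s['qd']).max())
y=np.array([.315,-.949]);print('moved',(s['eef_pos'][:2]-[592.44,-92.32])@y,'F along',s['force'][:2]@y)
for n in ['w12','w15']:
    i=load(n)
    print(n,[((pt(i,322,v)[:2]-[538.9,71.0])@y).round(1) for v in range(170,300,6)])
for n in ['scene','side']:
    i=save(n,n+'9')
    P,c,ok=cloud(i,*{'scene':(285,170,365,245),'side':(280,170,375,240)}[n]);m=ok&(P[...,2]>121)&(P[...,2]<145)&copper(c)
    print(n,m.sum(),cylfit(P[m]))
crop('side9',250,130,410,260,5,'s9c')
E
```

```text
13.4667 [ 596.68 -105.59   40.32] 22.136831031793267 [-9.65 15.03 14.38] 0.00223628683138331
moved 13.92992072766859 F along -17.300773356774478
w12 [np.float64(122.8), np.float64(124.3), np.float64(126.1), np.float64(127.7), np.float64(130.1), np.float64(131.6), np.float64(133.5), np.float64(135.8), np.float64(137.5), np.float64(139.7), np.float64(143.3), np.float64(145.7), np.float64(149.7), np.float64(151.9), np.float64(153.7), np.float64(156.9), np.float64(158.3), np.float64(161.7), np.float64(162.9), np.float64(164.0), np.float64(165.8), np.float64(168.9)]
w15 [np.float64(136.8), np.float64(138.6), np.float64(140.8), np.float64(143.8), np.float64(145.8), np.float64(147.7), np.float64(150.8), np.float64(152.8), np.float64(155.4), np.float64(157.3), np.float64(158.8), np.float64(163.9), np.float64(165.9), np.float64(168.2), np.float64(170.6), np.float64(173.0), np.float64(175.7), np.float64(176.1), np.float64(176.2), np.float64(178.3), np.float64(181.3), np.float64(183.3)]
scene 178 {'c': array([531.14,  77.76]), 'yaw': np.float64(2.7846754103763374), 'z': np.float64(121.13213084467095), 'L': np.float64(96.78995635710108), 'rms': np.float64(2.5129657624645914)}
side 300 {'c': array([522.78,  74.79]), 'yaw': np.float64(3.195222951280423), 'z': np.float64(121.66437884185126), 'L': np.float64(85.64371788752436), 'rms': np.float64(1.5970306242641914)}
```

View pics/s9c.png

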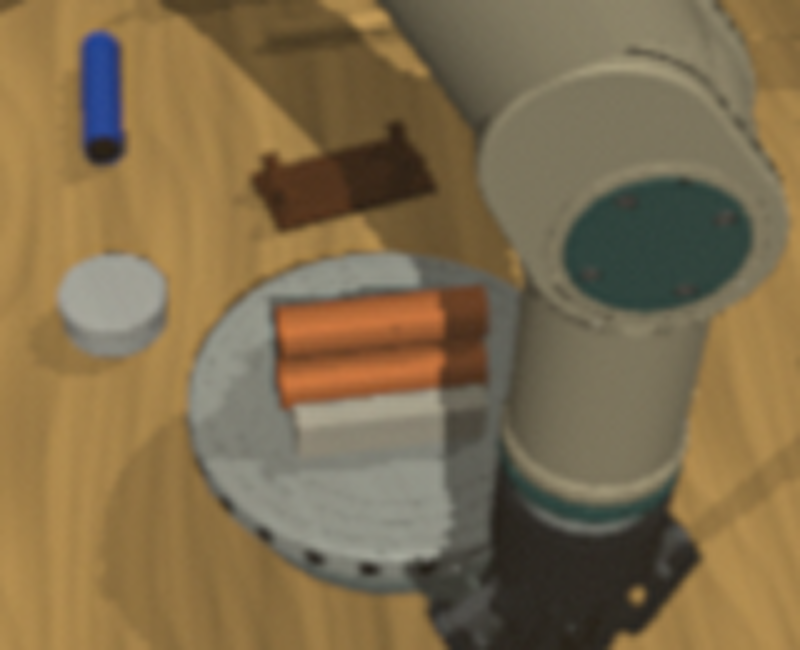

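View pics/scene9.png

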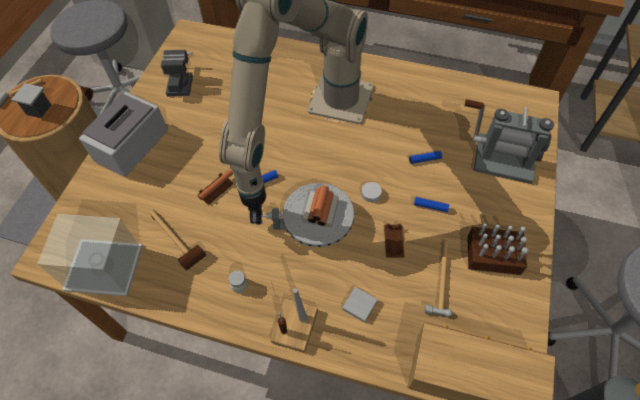

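The extra pull raised the force to 17 N with no further travel, so the plunger is at its stop. The knob's inner edge moved from about 162 to 176 mm from the axis. The bundle is undisturbed, so I'm handing in.

```bash
python3 -c "
from cell import order
print(order.finish_job())"
```

```text
the job is handed in; nothing more can be done
None
```

The matching tube is lying saddled on the two low tubes, and I handed in with the gripper still holding the plunger fully back. The job took about 13.5 s of the 54 s allowed; the hand-in gave no verdict.

- **Tube:** After I let go, its centre measured (533.7, 77.7, 120.5) mm with a yaw of 3.4°. The low pair's middle was at about (533.7, 77.2) with a yaw of 3.3°. The height expected for a saddled tube is 120 mm.
- **Plunger:** The hand moved back 13.9 mm, and the knob's inner edge moved about 14 mm in the images. A further 1.5 mm of commanded pull gave no more travel and raised the pulling force from about 14.6 to 17 N, so it is against its stop. I saw no slip in the grip.
- **Other tools:** In the last pictures I saw no sign that the other tools, the thin tube or the blue look-alikes had moved.
- **Check that disagreed:** The last fits of the tube from the two fixed cameras gave a lengthwise centre 2.5 mm (scene) and 11 mm (side) short of the wrist-camera value. They also measured the tube too short, at 97 and 86 mm instead of 110. I think part of it was in shadow or outside the colour mask. The side picture shows its ends level with the lower tubes, so I did not act on those fits.

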